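Tip the router onto its feet and seat it in its cradle

TASK

The router has been stood on end in front of its shelf cradle. Without lifting it, push it high on its side so that it topples onto its rubber-footed face, then slide it between the cradle's rails and press it home against the sprung contact bar, whose exact place must be felt: firmly enough that the contacts bite, but gently enough not to hurt them. Leave it flat and straight, still touching the bar, and do not disturb the other things on the shelf.

Things in the scene. Friction and masses are not known exactly. Their poses are not given: they have to be found in the camera images.
- router: Black plastic router standing on end: 150 mm tall (own z, up), 105 mm wide (own y), 44 mm thick (own x), about 0.45 kg. Origin: centre of the end it stands on. Own x points out of the face with four 3 mm grey rubber feet, which looks towards the cradle; the opposite face has vent slots. Tips over once it leans about 16 degrees. Laid on its feet, own x is down and own z points into the cradle
- router_top (a point): Centre of the router's upper end (own z = 150 mm), with a brass contact strip; this end enters the cradle first and meets the contact bar. With the router on its feet this point is 25 mm and the upper face 47 mm above the shelf; sliding it takes about 2 to 6 N
- router_edge (a point): Middle of the edge between the standing end and the footed face, on the shelf at the start: the edge it tips over
- cradle: Grey plastic cradle fixed to the shelf. Origin on the shelf; own x is the way the router is pushed home, y across, z up. Two rails 22 mm high, 110 mm apart inside, from x = -60 to 40 mm; their flared ends open to about 155 mm at x = -104 mm. No floor plate between them. Between the rails' far ends is the contact unit with its sprung bar
- trays: Stack of three blue plastic trays, 170 x 240 x 137 mm, loose; origin centre of underside
- flask: Stainless steel bottle with cap, 68 mm diameter, 212 mm tall, loose; origin centre of underside
- llama: White ceramic llama figurine, about 120 x 36 x 145 mm, loose and easily tipped; origin centre of underside
- switch (a joint): Red press button on top of the white power strip (fixed, 55 x 260 x 36 mm); value 0 up, 0.004 m fully pressed. Leave it alone
- contact_unit: Block 40 mm high at the cradle's closed end (same origin and axes as the cradle; block at x = 40 to 62 mm) with a steel bar 70 mm wide, 15 to 35 mm up, sprung along x: 8 N/mm, 4 mm travel. Where the bar's face rests differs: anywhere from x = 0 to 20 mm, found by feel. Contacts bite when pressed with 5 N or more for a third of a second, are damaged above 20 N. Let go, the bar stays lightly loaded
Things that resemble listed ones, but are neither listed nor needed, are in the scene too. What is shaped like the cradle but purple or red is not meant.

How it is judged:
By the outcome, as a careful person would: the job done as asked, in the order asked, and still so for the second after the job is handed in, with the robot touching nothing.
It also fails if it takes over 72 s, if anything falls off the work surface, if the arm or the gripper's body presses on something with over 40 N, if the wrist force passes 120 N, or if a joint passes its speed limit or range.

ROBOT

A 6-joint arm with a two-finger parallel gripper is mounted at the origin on the work surface. World frame = base frame: x ahead of the robot, y to its left, z up, the work surface at z = 0. Lengths are in m, angles in degrees, forces in N, time in s.
With the tool pointing down it reaches from about 0.25 to 0.725 m from the base axis. Payload 9.7 kg.
Tool frame: the origin (TCP) lies at the very end of the fingers, on their centre line; the grasp point (between the pads) lies 19 mm behind it; z points along the fingers, y is the line along which they close (so a half turn about z gives the same grasp; the last joint's range is limited). The gripper opens to 85 mm and grips with 20 to 120 N. Pads are 22 mm wide; open, the fingers measure 114 mm over their backs; the gripper's body (76 mm by 85 mm) begins 54 mm behind the grasp point. The pads swing forward as they close: fully open they stand 13 mm farther back than shut.
Start: joints at [65.661, 4.979, 10.078, 95.1, 0, 90], TCP at [0.227, 0.501, 0.231] pointing down, gripper open.
Joint ranges: [-179.16, 179.16], [-48.56, 103.87], [-65.8, 70.77], [-126.05, 130.52], [-82.76, 87.17], [-180, 180]. Speed limits (degrees/s): [127.2, 127.2, 147.25, 180, 180, 180].

INTERFACE

Orientations are given as [roll, pitch, yaw] about the fixed x, y, z axes, in that order (R = Rz(yaw) Ry(pitch) Rx(roll)).
In Python, from workcell import telemetry, optics, workorder gives the robot as it stands.
- The arm moves only by the shell command python3 -m handwheel 'ROWS' [FORCE]. ROWS is JSON, a list of rows, each an object of numbers: "tx", "ty", "tz": the shift along the tool's x, y, z in m; "ax", "ay", "az": the turn, a rotation vector about the tool's x, y, z in degrees; "jaw": the gripper command: -1 is shut, 1 is fully open, values between are in proportion. A call has exactly 10 rows; each row shifts and turns the commanded pose from where the row before left it, along the tool's axes as they then stand; what a row does not reach is not made up. A row lasts 1/8 s, in which the tool goes at most 62.5 mm and 10.7 degrees, less where a joint would pass 70% of its speed; a pose out of reach is approached as far as the arm can. A call is refused whole if a number of a shift passes 0.0625 or a number of a turn 10.7, either way. A call with a gripper value outside its range is refused whole. The fingers move at their own pace and stop on an object; FORCE is the grip in N (left out, the last holds). Time passes only in rows, so rows that do not move let the fingers close, or fill a call up. It gives the time, the measured TCP pose, the force, the opening and the grip force at its end, in the units of the state.
- telemetry.get_obs(): the state, without advancing time (a new reading comes with each control period).
- optics.camera(name): name is "scene" or "top" or "wrist"; returns a dict with "color" (420x560x3 uint8, red, green, blue), "K" (3x3 intrinsics, pixels), "k1" (the pictures are not rectified: a ray, as slopes to the right and down, at radius r is drawn at 1 + k1 r^2 times it, then the intrinsics apply), "extrinsics" (4x4, takes a point from camera to world coordinates); the wrist camera has in their place "mount" (4x4, takes a point from camera to tool coordinates, whose origin is the TCP and whose axes are the flange's). Camera axes: x right, y down, z forward; pixel columns grow to the right and rows downward; lengths in m; the calibration is good to about 2 mm. A picture is of the moment at which its call begins: read the wrist's pose just before it. There is no depth.
- workorder.job_done(): hands the job in; it is judged then, once.
The state is a dict: "time": time; "q": joint angles; "qd": joint speeds; "joint_efforts": joint torques, N m; "ee_pos": TCP position; "tcp_rot": TCP orientation; "wrist_force": force on the tool from outside, world axes, zero at the start; "torque": the same for the moment, N m; "opening": finger opening in m; "grasp_force": force on a finger pad.
Only numpy, scipy, OpenCV 4.12 (cv2) and the standard library are available. Lean on these libraries where they do the work, as an engineer would, in place of code of your own. Each camera call takes 0.05 s, during which the arm holds its last target. There are 200 camera calls.

## Working session

There is one attempt and no reset: what is moved stays moved. The work goes in short steps, Python scripts to look and compute and a shell command to move; the robot and the scene stay as the last step left them, time stands still between calls to the robot, and variables do not carry over. Pictures are saved under pics/ and viewed, at most 10 in all, crops included, and the job is handed in when it is done.

```bash
mkdir -p pics; ls; cat > h.py <<'E'
import numpy as np, cv2
from workcell import telemetry, optics, workorder
from scipy.spatial.transform import Rotation as R
def ray(c,u,v,T=None):
    T=c["extrinsics"] if T is None else T
    K=c["K"]; x=(u-K[0][2])/K[0][0]; y=(v-K[1][2])/K[1][1]
    rd=np.hypot(x,y); r=rd
    for _ in range(30): r=rd/(1+c["k1"]*r*r)
    s=r/rd if rd>0 else 1
    T=np.array(T); return T[:3,3],T[:3,:3]@np.array([x*s,y*s,1])
def onz(c,u,v,z,T=None):
    o,d=ray(c,u,v,T); return o+d*(z-o[2])/d[2]
def proj(c,p,T=None):
    T=np.array(c["extrinsics"] if T is None else T); q=T[:3,:3].T@(np.array(p)-T[:3,3]); x,y=q[0]/q[2],q[1]/q[2]
    f=1+c["k1"]*(x*x+y*y); K=c["K"]; return K[0][0]*x*f+K[0][2],K[1][1]*y*f+K[1][2]
def save(n,im): cv2.imwrite("pics/"+n,cv2.cvtColor(im,cv2.COLOR_RGB2BGR))
E
python3 - <<'E'
from h import *
o=telemetry.get_obs();print(o)
for n in("scene","top"):
    c=optics.camera(n);save(n+"0.png",c["color"]);np.save(n+".npy",c,allow_pickle=True);print(n,np.round(c["extrinsics"],3).tolist(),c["k1"],np.round(c["K"],0).tolist())
E
```

```text
pics
{'time': 0.0, 'q': array([6.56611891e+01, 5.01133815e+00, 1.00319399e+01, 9.50977285e+01,
       2.82220209e-03, 9.00000104e+01]), 'qd': array([-0.00706436, -0.01796909, -0.02328843,  0.02721089,  0.05270197,
        0.05564366]), 'joint_efforts': array([ 9.80627337e-04, -5.20386457e+01,  4.64806330e+01,  1.60690286e-02,
        6.04610045e-05, -3.25251710e-05]), 'ee_pos': array([0.22656454, 0.50091398, 0.23055825]), 'tcp_rot': array([-1.79922873e+02, -2.82218554e-03,  1.55661175e+02]), 'wrist_force': array([ 0.91690426,  0.02322191, -0.06817799]), 'torque': array([-0.03622458,  0.00203583, -0.06016268]), 'grasp_force': 0.0, 'opening': 0.08556473564582595}
scene [[0.335, 0.761, -0.556, 1.334], [0.942, -0.267, 0.201, -0.288], [0.004, -0.591, -0.807, 1.271], [0.0, 0.0, 0.0, 1.0]] -0.21559289451952143 [[535.0, 0.0, 275.0], [0.0, 535.0, 207.0], [0.0, 0.0, 1.0]]
top [[-0.014, -0.995, 0.099, 0.376], [-1.0, 0.016, 0.022, 0.007], [-0.024, -0.099, -0.995, 1.535], [0.0, 0.0, 0.0, 1.0]] -0.06125449285748687 [[487.0, 0.0, 287.0], [0.0, 487.0, 210.0], [0.0, 0.0, 1.0]]
```

View pics/scene0.png

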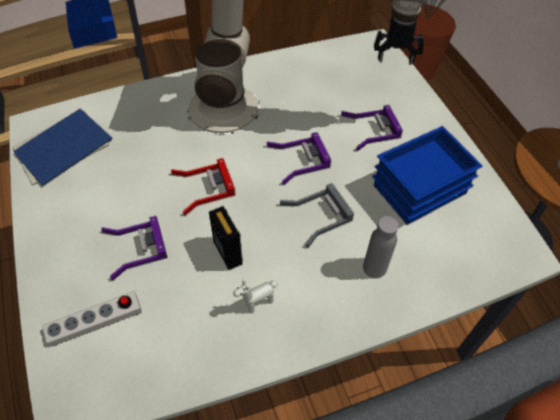

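View pics/top0.png

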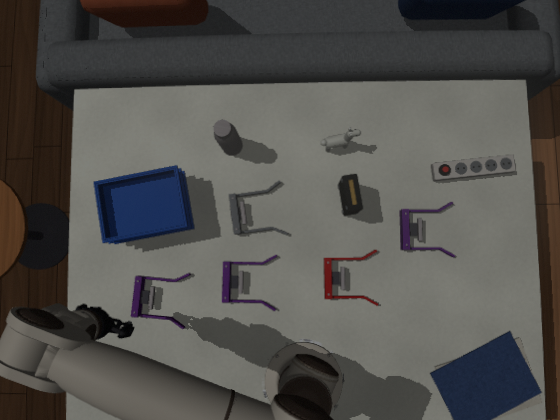

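The top view shows one black router at (350,195) standing with a brass strip on its upper end. There is one grey cradle at (255,208), opening to the right, towards -y. Look-alikes are the purple cradles at (155,297), (240,282) and (418,230) and the red one at (340,277). I choose the grey one and check it in one crop.

```bash
python3 - <<'E'
from h import *
a=np.load("top.npy",allow_pickle=True).item();b=np.load("scene.npy",allow_pickle=True).item()
A=cv2.resize(a["color"][165:250,215:375],None,fx=5,fy=5,interpolation=cv2.INTER_CUBIC)[:, :800]
A=cv2.convertScaleAbs(A,alpha=1.3)
save("crop1.png",A)
B=cv2.resize(b["color"][170:280,200:360],None,fx=5,fy=5,interpolation=cv2.INTER_CUBIC)
save("crop2.png",cv2.convertScaleAbs(B,alpha=1.3))
E
```

```text
(no output)
```

View pics/crop1.png

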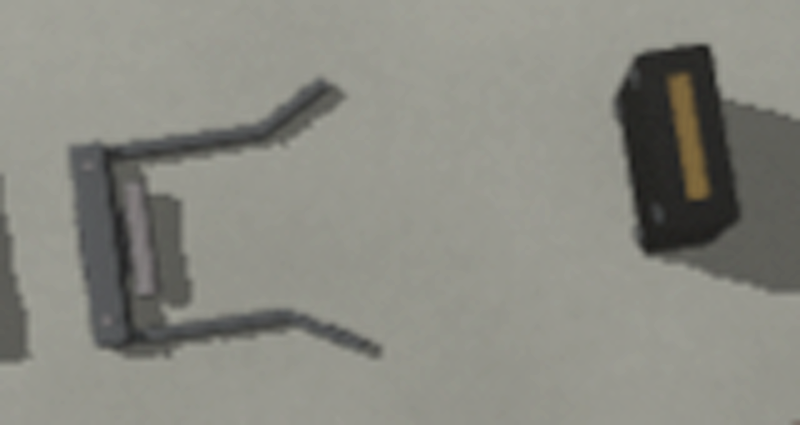

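View pics/crop2.png

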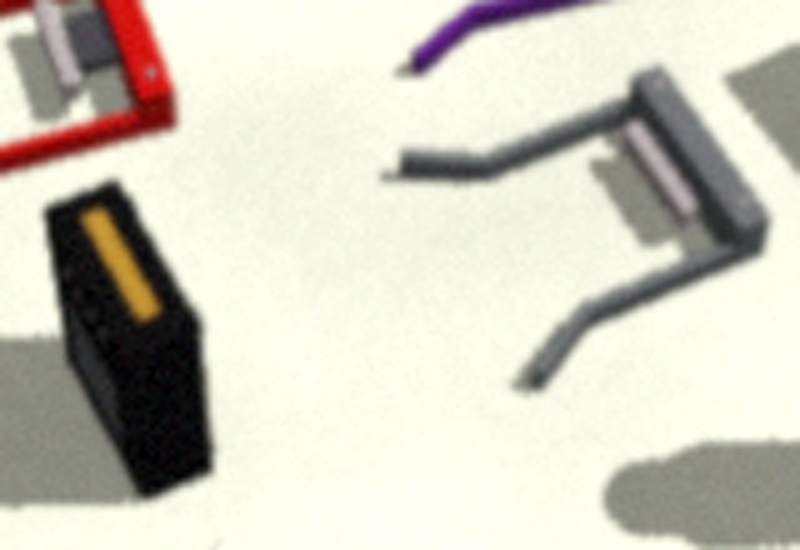

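```bash
python3 - <<'E'
from h import *
a=np.load("top.npy",allow_pickle=True).item();b=np.load("scene.npy",allow_pickle=True).item()
P=lambda x,y:((x+.5)/5-.5+215,(y+.5)/5-.5+165)
Q=lambda x,y:((x+.5)/5-.5+200,(y+.5)/5-.5+170)
for n,c in(("top",a),("scene",b)):
    hsv=cv2.cvtColor(c["color"],cv2.COLOR_RGB2HSV); m=cv2.inRange(hsv,(14,110,60),(30,255,255))
    m2=np.zeros_like(m)
    if n=="top": m2[165:250,335:375]=m[165:250,335:375]
    else: m2[195:250,200:245]=m[195:250,200:245]
    r=cv2.minAreaRect(cv2.findNonZero(m2)); mo=cv2.moments(m2,True); u,v=mo["m10"]/mo["m00"],mo["m01"]/mo["m00"]
    box=cv2.boxPoints(r); W=np.array([onz(c,*p,.15) for p in box]); 
    e=W[1]-W[0],W[2]-W[1]; l=max(e,key=lambda t:np.hypot(*t[:2]))
    print(n,"brass",(u,v),onz(c,u,v,.15),"len",np.hypot(*l[:2]),"dir",np.degrees(np.arctan2(l[1],l[0])))
def sh(n,f,c,pts,z):
    for p in pts: print(n,p,onz(c,*f(*p),z)[:2].round(4))
sh("blk top",P,a,[(72,148),(106,146),(130,340),(98,346)],.04)
sh("rail outer bend/tips top",P,a,[(265,133),(290,318),(262,128),(292,312),(328,82),(340,92),(378,352)],.022)
sh("blk scene",Q,b,[(634,78),(658,66),(768,215),(745,235)],.04)
sh("rail scene",Q,b,[(490,165),(588,312)],.022)
sh("router bottom T",P,a,[(618,100),(645,250)],0)
sh("router bottom S",Q,b,[(72,360),(148,495),(212,468)],0)
sh("router top S",Q,b,[(45,212),(118,182),(198,322)],.15)
c=b
print("llama", onz(a,340,140,.05),"flask",onz(a,228,138,.1))
E
```

```text
top brass (352.30841121495325, 192.17757009345794) [ 0.56300599 -0.14957937  0.15      ] len 0.07064970175212913 dir -172.22813493514428
scene brass (223.62937062937064, 222.28671328671328) [ 0.56340246 -0.14945325  0.15      ] len 0.07509348660830184 dir 7.594897884759582
blk top (72, 148) [0.5781 0.2203]
blk top (106, 146) [0.579  0.1991]
blk top (130, 340) [0.4581 0.1847]
blk top (98, 346) [0.4547 0.2045]
rail outer bend/tips top (265, 133) [0.5879 0.1012]
rail outer bend/tips top (290, 318) [0.4713 0.0867]
rail outer bend/tips top (262, 128) [0.5911 0.103 ]
rail outer bend/tips top (292, 312) [0.4751 0.0854]
rail outer bend/tips top (328, 82) [0.6196 0.0612]
rail outer bend/tips top (340, 92) [0.6131 0.0537]
rail outer bend/tips top (378, 352) [0.4493 0.0322]
blk scene (634, 78) [0.4607 0.1871]
blk scene (658, 66) [0.457  0.2041]
blk scene (768, 215) [0.5779 0.2208]
blk scene (745, 235) [0.5862 0.2027]
rail scene (490, 165) [0.48   0.0894]
rail scene (588, 312) [0.5942 0.1046]
router bottom T (618, 100) [ 0.6083 -0.1224]
router bottom T (645, 250) [ 0.5123 -0.1371]
router bottom S (72, 360) [ 0.5149 -0.1753]
router bottom S (148, 495) [ 0.6127 -0.1599]
router bottom S (212, 468) [ 0.608  -0.1217]
router top S (45, 212) [ 0.5195 -0.1772]
router top S (118, 182) [ 0.5135 -0.136 ]
router top S (198, 322) [ 0.6106 -0.1226]
llama [ 0.74077418 -0.12738016  0.05      ] flask [0.74138178 0.21467447 0.1       ]
```

```bash
python3 -m handwheel '[{"az":9.76,"tz":-0.006,"jaw":0},{"az":9.76,"tz":-0.006,"jaw":0},{"az":9.76,"tz":-0.006,"jaw":0},{"az":9.76,"tz":-0.006,"jaw":0},{"az":9.76,"tz":-0.006,"jaw":0},{"az":9.76,"tz":-0.006,"jaw":0},{"tx":-0.045,"ty":0.015,"jaw":0},{"tx":-0.045,"ty":0.015,"jaw":0},{"tx":-0.045,"ty":0.015,"jaw":0},{"tx":-0.045,"ty":0.015,"jaw":0}]' 40
python3 -m handwheel '[{"tx":-0.045,"ty":0.015,"jaw":0},{"tx":-0.045,"ty":0.015,"jaw":0},{"tx":-0.045,"ty":0.015,"jaw":0},{"tx":-0.045,"ty":0.015,"jaw":0},{"tx":-0.045,"ty":0.015,"jaw":0},{"tx":-0.045,"ty":0.015,"jaw":0},{"tx":-0.045,"ty":0.015,"jaw":0},{"tx":-0.045,"ty":0.015,"jaw":0},{"tx":-0.045,"ty":0.015,"jaw":0},{"tx":-0.045,"ty":0.015,"jaw":0}]'
```

```text
$[0]: bad value
$[0]: bad value
```

```bash
python3 -m handwheel '[{"tx":0,"ty":0,"tz":-0.006,"ax":0,"ay":0,"az":9.76,"jaw":0},{"tx":0,"ty":0,"tz":-0.006,"ax":0,"ay":0,"az":9.76,"jaw":0},{"tx":0,"ty":0,"tz":-0.006,"ax":0,"ay":0,"az":9.76,"jaw":0},{"tx":0,"ty":0,"tz":-0.006,"ax":0,"ay":0,"az":9.76,"jaw":0},{"tx":0,"ty":0,"tz":-0.006,"ax":0,"ay":0,"az":9.76,"jaw":0},{"tx":0,"ty":0,"tz":-0.006,"ax":0,"ay":0,"az":9.76,"jaw":0},{"tx":-0.045,"ty":0.015,"tz":0,"ax":0,"ay":0,"az":0,"jaw":0},{"tx":-0.045,"ty":0.015,"tz":0,"ax":0,"ay":0,"az":0,"jaw":0},{"tx":-0.045,"ty":0.015,"tz":0,"ax":0,"ay":0,"az":0,"jaw":0},{"tx":-0.045,"ty":0.015,"tz":0,"ax":0,"ay":0,"az":0,"jaw":0}]' 40
```

```text
time: 1.35
ee_pos: [0.3088, 0.3285, 0.267]
tcp_rot: [-180.0, 0.0, 97.1]
wrist_force: [0.8, 0.9, 0.7]
opening: 0.0429
grasp_force: 0.0
```

```bash
python3 -m handwheel '[{"tx":-0.052,"ty":0.0193,"tz":0,"ax":0,"ay":0,"az":0,"jaw":0},{"tx":-0.052,"ty":0.0193,"tz":0,"ax":0,"ay":0,"az":0,"jaw":0},{"tx":-0.052,"ty":0.0193,"tz":0,"ax":0,"ay":0,"az":0,"jaw":0},{"tx":-0.052,"ty":0.0193,"tz":0,"ax":0,"ay":0,"az":0,"jaw":0},{"tx":-0.052,"ty":0.0193,"tz":0,"ax":0,"ay":0,"az":0,"jaw":0},{"tx":-0.052,"ty":0.0193,"tz":0,"ax":0,"ay":0,"az":0,"jaw":0},{"tx":-0.052,"ty":0.0193,"tz":0,"ax":0,"ay":0,"az":0,"jaw":0},{"tx":-0.052,"ty":0.0193,"tz":0,"ax":0,"ay":0,"az":0,"jaw":0},{"tx":-0.052,"ty":0.0193,"tz":0,"ax":0,"ay":0,"az":0,"jaw":0},{"tx":-0.052,"ty":0.0193,"tz":0,"ax":0,"ay":0,"az":0,"jaw":0}]'
```

```text
time: 2.6
ee_pos: [0.5648, -0.164, 0.2669]
tcp_rot: [-180.0, -0.0, 97.1]
wrist_force: [0.8, 1.6, 0.6]
opening: 0.0428
grasp_force: 0.0
```

```bash
python3 -m handwheel '[{"tx":-0.03,"ty":0,"tz":0,"ax":0,"ay":0,"az":0,"jaw":0},{"tx":-0.03,"ty":0,"tz":0,"ax":0,"ay":0,"az":0,"jaw":0},{"tx":0,"ty":0,"tz":0.02,"ax":0,"ay":0,"az":0,"jaw":0},{"tx":0,"ty":0,"tz":0.025,"ax":0,"ay":0,"az":0,"jaw":0},{"tx":0,"ty":0,"tz":0.025,"ax":0,"ay":0,"az":0,"jaw":0},{"tx":0,"ty":0,"tz":0.025,"ax":0,"ay":0,"az":0,"jaw":0},{"tx":0,"ty":0,"tz":0.025,"ax":0,"ay":0,"az":0,"jaw":0},{"tx":0,"ty":0,"tz":0.025,"ax":0,"ay":0,"az":0,"jaw":0},{"tx":0.005,"ty":0,"tz":0,"ax":0,"ay":0,"az":0,"jaw":0},{"tx":0.01,"ty":0,"tz":0,"ax":0,"ay":0,"az":0,"jaw":0}]'; python3 - <<'E'
from h import *
c=optics.camera("top");A=c["color"][120:270,180:440];save("t1.png",cv2.resize(A,None,fx=3,fy=3,interpolation=cv2.INTER_CUBIC))
E
```

```text
time: 3.85
ee_pos: [0.5699, -0.2066, 0.1231]
tcp_rot: [180.0, 0.0, 97.1]
wrist_force: [-0.5, 0.7, -0.5]
opening: 0.0427
grasp_force: 0.0
```

View pics/t1.png

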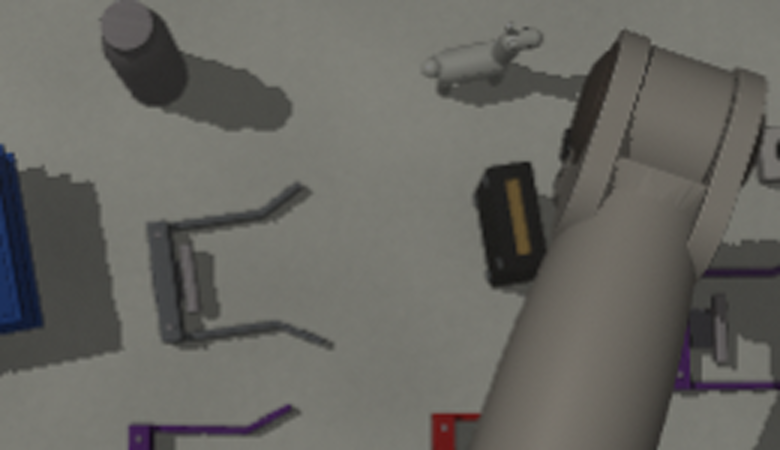

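The router still stands at crop pixel (510,222), with the gripper clear behind it. Pushing.

```bash
python3 -m handwheel '[{"tx":0.009,"ty":0,"tz":0,"ax":0,"ay":0,"az":0,"jaw":0},{"tx":0.005,"ty":0,"tz":0,"ax":0,"ay":0,"az":0,"jaw":0},{"tx":0.004,"ty":0,"tz":0,"ax":0,"ay":0,"az":0,"jaw":0},{"tx":0.004,"ty":0,"tz":0,"ax":0,"ay":0,"az":0,"jaw":0},{"tx":0.004,"ty":0,"tz":0,"ax":0,"ay":0,"az":0,"jaw":0},{"tx":0.004,"ty":0,"tz":0,"ax":0,"ay":0,"az":0,"jaw":0},{"tx":0.004,"ty":0,"tz":0,"ax":0,"ay":0,"az":0,"jaw":0},{"tx":0.004,"ty":0,"tz":0,"ax":0,"ay":0,"az":0,"jaw":0},{"tx":0.004,"ty":0,"tz":0,"ax":0,"ay":0,"az":0,"jaw":0},{"tx":0.004,"ty":0,"tz":0,"ax":0,"ay":0,"az":0,"jaw":0}]'
python3 -m handwheel '[{"tx":0.004,"ty":0,"tz":0,"ax":0,"ay":0,"az":0,"jaw":0},{"tx":0.004,"ty":0,"tz":0,"ax":0,"ay":0,"az":0,"jaw":0},{"tx":0.004,"ty":0,"tz":0,"ax":0,"ay":0,"az":0,"jaw":0},{"tx":0.004,"ty":0,"tz":0,"ax":0,"ay":0,"az":0,"jaw":0},{"tx":0.004,"ty":0,"tz":0,"ax":0,"ay":0,"az":0,"jaw":0},{"tx":0,"ty":0,"tz":0,"ax":0,"ay":0,"az":0,"jaw":0},{"tx":0,"ty":0,"tz":0,"ax":0,"ay":0,"az":0,"jaw":0},{"tx":0,"ty":0,"tz":0,"ax":0,"ay":0,"az":0,"jaw":0},{"tx":0,"ty":0,"tz":0,"ax":0,"ay":0,"az":0,"jaw":0},{"tx":0,"ty":0,"tz":0,"ax":0,"ay":0,"az":0,"jaw":0}]'; python3 - <<'E'
from h import *
c=optics.camera("top");np.save("t2.npy",c,allow_pickle=True);A=c["color"][120:270,180:440];save("t2.png",cv2.resize(A,None,fx=3,fy=3,interpolation=cv2.INTER_CUBIC))
E
```

```text
time: 5.15
ee_pos: [0.5641, -0.161, 0.1223]
tcp_rot: [-180.0, -0.0, 97.1]
wrist_force: [0.3, 0.4, 0.1]
opening: 0.043
grasp_force: 0.2
time: 6.4
ee_pos: [0.5617, -0.1414, 0.1223]
tcp_rot: [180.0, -0.0, 97.1]
wrist_force: [0.1, 0.1, -0.4]
opening: 0.043
grasp_force: 0.0
```

View pics/t2.png

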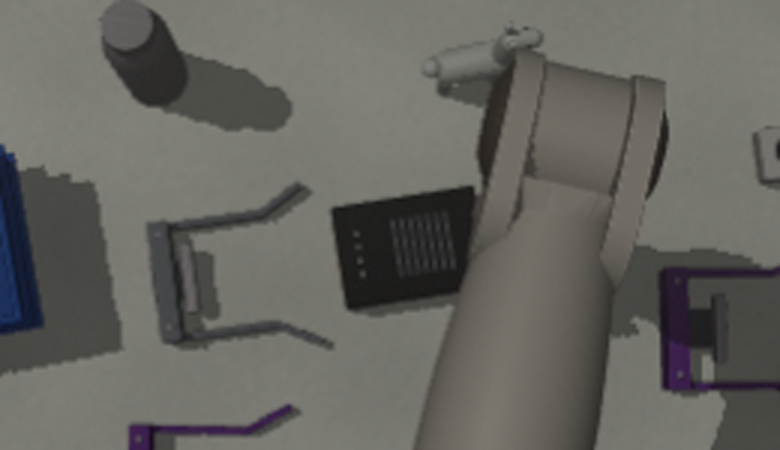

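The router lies flat, vents up. Its front edge runs from (332,208) to (349,310) in the crop, in front of the cradle mouth.

```bash
python3 - <<'E'
from h import *
c=np.load("t2.npy",allow_pickle=True).item()
O=np.array([.5235,.153]);a=np.array([-.124,.992]);y=np.array([-.992,-.124])
for p in [(332,208),(349,310),(472,186)]:
    w=onz(c,(p[0]+.5)/3-.5+180,(p[1]+.5)/3-.5+120,.047)[:2];print(w.round(4),"cradle",((w-O)@a).round(4),((w-O)@y).round(4))
w=np.array([.5617,-.1414]);print(((w-O)@a).round(4),((w-O)@y).round(4))
E
```

```text
[0.59   0.0293] cradle -0.1309 -0.0507
[0.4846 0.0135] cradle -0.1336 0.0559
[ 0.6104 -0.115 ] cradle -0.2766 -0.053
-0.2968 -0.0014
```

```bash
python3 -m handwheel '[{"tx":-0.014,"ty":0,"tz":0,"ax":0,"ay":0,"az":0,"jaw":0.5},{"tx":-0.014,"ty":0,"tz":0,"ax":0,"ay":0,"az":0,"jaw":0.5},{"tx":0,"ty":0,"tz":0.02,"ax":0,"ay":0,"az":0,"jaw":0.5},{"tx":0,"ty":0,"tz":0.025,"ax":0,"ay":0,"az":0,"jaw":0.5},{"tx":0,"ty":0,"tz":0.025,"ax":0,"ay":0,"az":0,"jaw":0.5},{"tx":0,"ty":0,"tz":0.025,"ax":0,"ay":0,"az":0,"jaw":0.5},{"tx":0,"ty":0,"tz":0.01,"ax":0,"ay":0,"az":0,"jaw":0.5},{"tx":0,"ty":0,"tz":0,"ax":0,"ay":0,"az":0,"jaw":0.5},{"tx":0,"ty":0,"tz":0,"ax":0,"ay":0,"az":0,"jaw":0.5},{"tx":0,"ty":0,"tz":0,"ax":0,"ay":0,"az":0,"jaw":0.5}]'
python3 -m handwheel '[{"tx":0.005,"ty":0,"tz":0,"ax":0,"ay":0,"az":0,"jaw":0.5},{"tx":0.005,"ty":0,"tz":0,"ax":0,"ay":0,"az":0,"jaw":0.5},{"tx":0.005,"ty":0,"tz":0,"ax":0,"ay":0,"az":0,"jaw":0.5},{"tx":0.005,"ty":0,"tz":0,"ax":0,"ay":0,"az":0,"jaw":0.5},{"tx":0.005,"ty":0,"tz":0,"ax":0,"ay":0,"az":0,"jaw":0.5},{"tx":0.005,"ty":0,"tz":0,"ax":0,"ay":0,"az":0,"jaw":0.5},{"tx":0.005,"ty":0,"tz":0,"ax":0,"ay":0,"az":0,"jaw":0.5},{"tx":0.005,"ty":0,"tz":0,"ax":0,"ay":0,"az":0,"jaw":0.5},{"tx":0.005,"ty":0,"tz":0,"ax":0,"ay":0,"az":0,"jaw":0.5},{"tx":0.005,"ty":0,"tz":0,"ax":0,"ay":0,"az":0,"jaw":0.5}]'; python3 - <<'E'
from h import *
c=optics.camera("top");np.save("t3.npy",c,allow_pickle=True);A=c["color"][140:240,210:350];save("t3.png",cv2.resize(A,None,fx=5,fy=5,interpolation=cv2.INTER_CUBIC))
E
```

```text
time: 7.7
ee_pos: [0.5657, -0.1694, 0.0184]
tcp_rot: [179.9, 0.0, 97.1]
wrist_force: [0.7, 0.8, -0.6]
opening: 0.064
grasp_force: 0.0
time: 8.95
ee_pos: [0.5589, -0.1194, 0.0173]
tcp_rot: [180.0, 0.0, 97.1]
wrist_force: [0.1, -2.6, -0.8]
opening: 0.064
grasp_force: 1.2
```

View pics/t3.png

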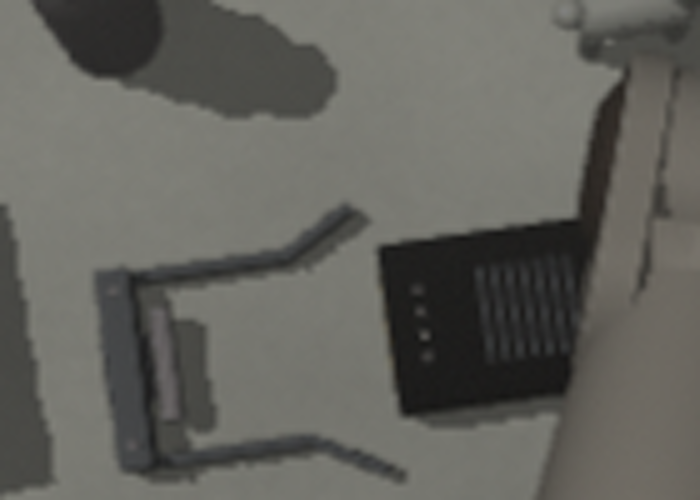

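The router, at crop (380..580, 220..414), is moving straight towards the cradle mouth. The push takes about 2.6 N.

```bash
python3 - <<'E'
from h import *
c=np.load("t3.npy",allow_pickle=True).item()
O=np.array([.5235,.153]);a=np.array([-.124,.992]);y=np.array([-.992,-.124])
P=lambda p,z:onz(c,(p[0]+.5)/5-.5+210,(p[1]+.5)/5-.5+140,z)[:2]
for n,z,L in(("router",.047,[(380,247),(403,414),(578,219)]),("rail inner",.022,[(290,262),(315,437),(158,284),(182,457)])):
  for p in L:
    w=P(p,z);print(n,w.round(4),"cradle",((w-O)@a).round(4),((w-O)@y).round(4))
w=telemetry.get_obs()["ee_pos"][:2];print(((w-O)@a).round(4),((w-O)@y).round(4))
E
```

```text
router [0.5903 0.0439] cradle -0.1165 -0.0527
router [0.4867 0.0312] cradle -0.1162 0.0516
router [ 0.6056 -0.0785] cradle -0.2398 -0.0528
rail inner [0.5854 0.1012] cradle -0.0591 -0.0549
rail inner [0.4751 0.0867] cradle -0.0598 0.0562
rail inner [0.5729 0.1844] cradle 0.025 -0.0529
rail inner [0.4639 0.1699] cradle 0.0241 0.0571
-0.274 -0.0014
```

```bash
python3 -m handwheel '[{"tx":0.005,"ty":0,"tz":0,"ax":0,"ay":0,"az":0,"jaw":0.5},{"tx":0.006,"ty":0,"tz":0,"ax":0,"ay":0,"az":0,"jaw":0.5},{"tx":0.006,"ty":0,"tz":0,"ax":0,"ay":0,"az":0,"jaw":0.5},{"tx":0.006,"ty":0,"tz":0,"ax":0,"ay":0,"az":0,"jaw":0.5},{"tx":0.006,"ty":0,"tz":0,"ax":0,"ay":0,"az":0,"jaw":0.5},{"tx":0.006,"ty":0,"tz":0,"ax":0,"ay":0,"az":0,"jaw":0.5},{"tx":0.006,"ty":0,"tz":0,"ax":0,"ay":0,"az":0,"jaw":0.5},{"tx":0.005,"ty":0,"tz":0,"ax":0,"ay":0,"az":0,"jaw":0.5},{"tx":0.005,"ty":0,"tz":0,"ax":0,"ay":0,"az":0,"jaw":0.5},{"tx":0.004,"ty":0,"tz":0,"ax":0,"ay":0,"az":0,"jaw":0.5}]'
```

```text
time: 10.25
ee_pos: [0.5521, -0.0647, 0.0173]
tcp_rot: [180.0, 0.0, 97.1]
wrist_force: [0.3, -2.9, -0.2]
opening: 0.0641
grasp_force: 1.3
```

```bash
python3 -m handwheel '[{"tx":0.004,"ty":0,"tz":0,"ax":0,"ay":0,"az":0,"jaw":0.5},{"tx":0.004,"ty":0,"tz":0,"ax":0,"ay":0,"az":0,"jaw":0.5},{"tx":0.004,"ty":0,"tz":0,"ax":0,"ay":0,"az":0,"jaw":0.5},{"tx":0.003,"ty":0,"tz":0,"ax":0,"ay":0,"az":0,"jaw":0.5},{"tx":0.003,"ty":0,"tz":0,"ax":0,"ay":0,"az":0,"jaw":0.5},{"tx":0.003,"ty":0,"tz":0,"ax":0,"ay":0,"az":0,"jaw":0.5},{"tx":0.003,"ty":0,"tz":0,"ax":0,"ay":0,"az":0,"jaw":0.5},{"tx":0.003,"ty":0,"tz":0,"ax":0,"ay":0,"az":0,"jaw":0.5},{"tx":0.003,"ty":0,"tz":0,"ax":0,"ay":0,"az":0,"jaw":0.5},{"tx":0.002,"ty":0,"tz":0,"ax":0,"ay":0,"az":0,"jaw":0.5}]'; python3 - <<'E'
from h import *
O=np.array([.5235,.153]);a=np.array([-.124,.992]);y=np.array([-.992,-.124])
o=telemetry.get_obs();w=o["ee_pos"][:2];print(((w-O)@a).round(4),((w-O)@y).round(4),o["wrist_force"],o["torque"])
c=optics.camera("top");np.save("t4.npy",c,allow_pickle=True);A=c["color"][140:240,210:350];save("t4.png",cv2.resize(A,None,fx=5,fy=5,interpolation=cv2.INTER_CUBIC))
E
```

```text
time: 11.5
ee_pos: [0.5481, -0.033, 0.0173]
tcp_rot: [-180.0, 0.0, 97.1]
wrist_force: [0.4, -2.1, 0.6]
opening: 0.0642
grasp_force: 1.4
-0.1876 -0.0014 [ 0.37919717 -2.05054648  0.57488575] [-0.50954018 -0.14883699  0.03541282]
```

View pics/t4.png

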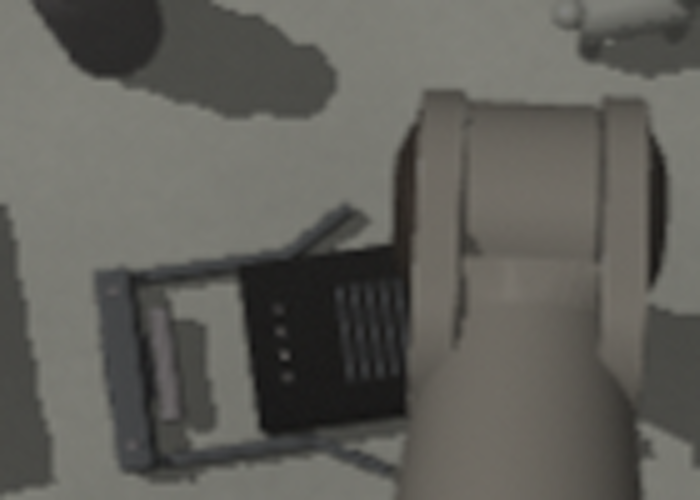

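The router is between the rails, with its front edge from (242,268) to (263,432). The bar's face is near (178,360).

```bash
python3 - <<'E'
from h import *
c=np.load("t4.npy",allow_pickle=True).item()
O=np.array([.5235,.153]);a=np.array([-.124,.992]);y=np.array([-.992,-.124])
P=lambda p,z:onz(c,(p[0]+.5)/5-.5+210,(p[1]+.5)/5-.5+140,z)[:2]
for n,z,L in(("router",.047,[(242,268),(263,432)]),("bar",.035,[(166,303),(181,415),(147,305)]),("block",.04,[(130,270),(155,468)])):
  for p in L:
    w=P(p,z);print(n,w.round(4),"cradle",((w-O)@a).round(4),((w-O)@y).round(4))
E
python3 -m handwheel '[{"tx":0.003,"ty":0,"tz":0,"ax":0,"ay":0,"az":0,"jaw":0.5},{"tx":0.003,"ty":0,"tz":0,"ax":0,"ay":0,"az":0,"jaw":0.5},{"tx":0.003,"ty":0,"tz":0,"ax":0,"ay":0,"az":0,"jaw":0.5},{"tx":0.003,"ty":0,"tz":0,"ax":0,"ay":0,"az":0,"jaw":0.5},{"tx":0.003,"ty":0,"tz":0,"ax":0,"ay":0,"az":0,"jaw":0.5},{"tx":0.003,"ty":0,"tz":0,"ax":0,"ay":0,"az":0,"jaw":0.5},{"tx":0.001,"ty":0,"tz":0,"ax":0,"ay":0,"az":0,"jaw":0.5},{"tx":0.001,"ty":0,"tz":0,"ax":0,"ay":0,"az":0,"jaw":0.5},{"tx":0.001,"ty":0,"tz":0,"ax":0,"ay":0,"az":0,"jaw":0.5},{"tx":0.001,"ty":0,"tz":0,"ax":0,"ay":0,"az":0,"jaw":0.5}]'
```

```text
router [0.5787 0.1294] cradle -0.0303 -0.0518
router [0.477  0.1173] cradle -0.0297 0.0505
bar [0.5592 0.1779] cradle 0.0203 -0.0385
bar [0.4891 0.1689] cradle 0.0201 0.0321
bar [0.5581 0.1898] cradle 0.0322 -0.0389
block [0.5796 0.1997] cradle 0.0394 -0.0614
block [0.4563 0.1847] cradle 0.0398 0.0628
time: 12.8
ee_pos: [0.5455, -0.0114, 0.0173]
tcp_rot: [180.0, 0.0, 97.1]
wrist_force: [-0.1, -3.2, 0.3]
opening: 0.0641
grasp_force: 1.5
```

```bash
python3 -m handwheel '[{"tx":0.002,"ty":0,"tz":0,"ax":0,"ay":0,"az":0,"jaw":0.5},{"tx":0.002,"ty":0,"tz":0,"ax":0,"ay":0,"az":0,"jaw":0.5},{"tx":0.002,"ty":0,"tz":0,"ax":0,"ay":0,"az":0,"jaw":0.5},{"tx":0.002,"ty":0,"tz":0,"ax":0,"ay":0,"az":0,"jaw":0.5},{"tx":0.002,"ty":0,"tz":0,"ax":0,"ay":0,"az":0,"jaw":0.5},{"tx":0.002,"ty":0,"tz":0,"ax":0,"ay":0,"az":0,"jaw":0.5},{"tx":0.002,"ty":0,"tz":0,"ax":0,"ay":0,"az":0,"jaw":0.5},{"tx":0.002,"ty":0,"tz":0,"ax":0,"ay":0,"az":0,"jaw":0.5},{"tx":0.001,"ty":0,"tz":0,"ax":0,"ay":0,"az":0,"jaw":0.5},{"tx":0.001,"ty":0,"tz":0,"ax":0,"ay":0,"az":0,"jaw":0.5}]'
```

```text
time: 14.05
ee_pos: [0.5432, 0.0065, 0.0173]
tcp_rot: [-180.0, 0.0, 97.1]
wrist_force: [-0.2, -3.4, 1.3]
opening: 0.0642
grasp_force: 1.5
```

```bash
python3 -m handwheel '[{"tx":0.0003,"ty":0,"tz":0,"ax":0,"ay":0,"az":0,"jaw":0.5},{"tx":0.0003,"ty":0,"tz":0,"ax":0,"ay":0,"az":0,"jaw":0.5},{"tx":0.0003,"ty":0,"tz":0,"ax":0,"ay":0,"az":0,"jaw":0.5},{"tx":0.0003,"ty":0,"tz":0,"ax":0,"ay":0,"az":0,"jaw":0.5},{"tx":0.0003,"ty":0,"tz":0,"ax":0,"ay":0,"az":0,"jaw":0.5},{"tx":0,"ty":0,"tz":0,"ax":0,"ay":0,"az":0,"jaw":0.5},{"tx":0,"ty":0,"tz":0,"ax":0,"ay":0,"az":0,"jaw":0.5},{"tx":0,"ty":0,"tz":0,"ax":0,"ay":0,"az":0,"jaw":0.5},{"tx":0,"ty":0,"tz":0,"ax":0,"ay":0,"az":0,"jaw":0.5},{"tx":0,"ty":0,"tz":0,"ax":0,"ay":0,"az":0,"jaw":0.5}]'
```

```text
time: 15.3
ee_pos: [0.543, 0.008, 0.0173]
tcp_rot: [-180.0, -0.0, 97.1]
wrist_force: [-0.5, -3.0, -0.2]
opening: 0.064
grasp_force: 1.2
```

```bash
python3 -m handwheel '[{"tx":0.0002,"ty":0,"tz":0,"ax":0,"ay":0,"az":0,"jaw":0.5},{"tx":0.0002,"ty":0,"tz":0,"ax":0,"ay":0,"az":0,"jaw":0.5},{"tx":0.0002,"ty":0,"tz":0,"ax":0,"ay":0,"az":0,"jaw":0.5},{"tx":0.0002,"ty":0,"tz":0,"ax":0,"ay":0,"az":0,"jaw":0.5},{"tx":0.0002,"ty":0,"tz":0,"ax":0,"ay":0,"az":0,"jaw":0.5},{"tx":0.0002,"ty":0,"tz":0,"ax":0,"ay":0,"az":0,"jaw":0.5},{"tx":0.0001,"ty":0,"tz":0,"ax":0,"ay":0,"az":0,"jaw":0.5},{"tx":0.0001,"ty":0,"tz":0,"ax":0,"ay":0,"az":0,"jaw":0.5},{"tx":0.0001,"ty":0,"tz":0,"ax":0,"ay":0,"az":0,"jaw":0.5},{"tx":0,"ty":0,"tz":0,"ax":0,"ay":0,"az":0,"jaw":0.5}]'
```

```text
time: 16.55
ee_pos: [0.5429, 0.0094, 0.0173]
tcp_rot: [-180.0, -0.0, 97.1]
wrist_force: [0.2, -3.0, 0.9]
opening: 0.064
grasp_force: 1.5
```

```bash
python3 -c "
from h import *
print(telemetry.get_obs()['wrist_force'])"
```

```text
[ 0.19978164 -2.98396863  0.86227133]
```

```bash
python3 -m handwheel '[{"tx":0.0002,"ty":0,"tz":0,"ax":0,"ay":0,"az":0,"jaw":0.5},{"tx":0.0002,"ty":0,"tz":0,"ax":0,"ay":0,"az":0,"jaw":0.5},{"tx":0.0002,"ty":0,"tz":0,"ax":0,"ay":0,"az":0,"jaw":0.5},{"tx":0.0002,"ty":0,"tz":0,"ax":0,"ay":0,"az":0,"jaw":0.5},{"tx":0.0002,"ty":0,"tz":0,"ax":0,"ay":0,"az":0,"jaw":0.5},{"tx":0.0002,"ty":0,"tz":0,"ax":0,"ay":0,"az":0,"jaw":0.5},{"tx":0.0001,"ty":0,"tz":0,"ax":0,"ay":0,"az":0,"jaw":0.5},{"tx":0.0001,"ty":0,"tz":0,"ax":0,"ay":0,"az":0,"jaw":0.5},{"tx":0.0001,"ty":0,"tz":0,"ax":0,"ay":0,"az":0,"jaw":0.5},{"tx":0,"ty":0,"tz":0,"ax":0,"ay":0,"az":0,"jaw":0.5}]'
```

```text
time: 17.8
ee_pos: [0.5427, 0.0109, 0.0173]
tcp_rot: [180.0, -0.0, 97.1]
wrist_force: [0.5, -2.9, 1.2]
opening: 0.064
grasp_force: 1.5
```

```bash
echo
python3 -m handwheel '[{"tx":0.0002,"ty":0,"tz":0,"ax":0,"ay":0,"az":0,"jaw":0.5},{"tx":0.0002,"ty":0,"tz":0,"ax":0,"ay":0,"az":0,"jaw":0.5},{"tx":0.0002,"ty":0,"tz":0,"ax":0,"ay":0,"az":0,"jaw":0.5},{"tx":0.0002,"ty":0,"tz":0,"ax":0,"ay":0,"az":0,"jaw":0.5},{"tx":0.0002,"ty":0,"tz":0,"ax":0,"ay":0,"az":0,"jaw":0.5},{"tx":0.0002,"ty":0,"tz":0,"ax":0,"ay":0,"az":0,"jaw":0.5},{"tx":0.0001,"ty":0,"tz":0,"ax":0,"ay":0,"az":0,"jaw":0.5},{"tx":0.0001,"ty":0,"tz":0,"ax":0,"ay":0,"az":0,"jaw":0.5},{"tx":0.0001,"ty":0,"tz":0,"ax":0,"ay":0,"az":0,"jaw":0.5},{"tx":0,"ty":0,"tz":0,"ax":0,"ay":0,"az":0,"jaw":0.5}]'
```

```text
time: 19.05
ee_pos: [0.5425, 0.0124, 0.0173]
tcp_rot: [180.0, -0.0, 97.1]
wrist_force: [0.0, -1.7, 0.8]
opening: 0.0641
grasp_force: 1.5
```

```bash
python3 -m handwheel '[{"tx":0.0002,"ty":0,"tz":0,"ax":0,"ay":0,"az":0,"jaw":0.5},{"tx":0.0002,"ty":0,"tz":0,"ax":0,"ay":0,"az":0,"jaw":0.5},{"tx":0.0002,"ty":0,"tz":0,"ax":0,"ay":0,"az":0,"jaw":0.5},{"tx":0.0002,"ty":0,"tz":0,"ax":0,"ay":0,"az":0,"jaw":0.5},{"tx":0.0002,"ty":0,"tz":0,"ax":0,"ay":0,"az":0,"jaw":0.5},{"tx":0.0002,"ty":0,"tz":0,"ax":0,"ay":0,"az":0,"jaw":0.5},{"tx":0.0001,"ty":0,"tz":0,"ax":0,"ay":0,"az":0,"jaw":0.5},{"tx":0.0001,"ty":0,"tz":0,"ax":0,"ay":0,"az":0,"jaw":0.5},{"tx":0.0001,"ty":0,"tz":0,"ax":0,"ay":0,"az":0,"jaw":0.5},{"tx":0,"ty":0,"tz":0,"ax":0,"ay":0,"az":0,"jaw":0.5}]'
```

```text
time: 20.3
ee_pos: [0.5424, 0.0136, 0.0173]
tcp_rot: [180.0, 0.0, 97.1]
wrist_force: [1.2, -6.0, 1.3]
opening: 0.0637
grasp_force: 3.0
```

Contact. I will press about 0.9 mm more and hold.

```bash
python3 -m handwheel '[{"tx":0.0002,"ty":0,"tz":0,"ax":0,"ay":0,"az":0,"jaw":0.5},{"tx":0.0002,"ty":0,"tz":0,"ax":0,"ay":0,"az":0,"jaw":0.5},{"tx":0.0002,"ty":0,"tz":0,"ax":0,"ay":0,"az":0,"jaw":0.5},{"tx":0.0002,"ty":0,"tz":0,"ax":0,"ay":0,"az":0,"jaw":0.5},{"tx":0.0001,"ty":0,"tz":0,"ax":0,"ay":0,"az":0,"jaw":0.5},{"tx":0,"ty":0,"tz":0,"ax":0,"ay":0,"az":0,"jaw":0.5},{"tx":0,"ty":0,"tz":0,"ax":0,"ay":0,"az":0,"jaw":0.5},{"tx":0,"ty":0,"tz":0,"ax":0,"ay":0,"az":0,"jaw":0.5},{"tx":0,"ty":0,"tz":0,"ax":0,"ay":0,"az":0,"jaw":0.5},{"tx":0,"ty":0,"tz":0,"ax":0,"ay":0,"az":0,"jaw":0.5}]'
```

```text
time: 21.55
ee_pos: [0.5423, 0.014, 0.0173]
tcp_rot: [180.0, 0.1, 97.1]
wrist_force: [1.1, -8.7, 1.0]
opening: 0.0637
grasp_force: 4.4
```

```bash
python3 -m handwheel '[{"tx":0.0002,"ty":0,"tz":0,"ax":0,"ay":0,"az":0,"jaw":0.5},{"tx":0.0002,"ty":0,"tz":0,"ax":0,"ay":0,"az":0,"jaw":0.5},{"tx":0.0002,"ty":0,"tz":0,"ax":0,"ay":0,"az":0,"jaw":0.5},{"tx":0.0002,"ty":0,"tz":0,"ax":0,"ay":0,"az":0,"jaw":0.5},{"tx":0.0002,"ty":0,"tz":0,"ax":0,"ay":0,"az":0,"jaw":0.5},{"tx":0.0002,"ty":0,"tz":0,"ax":0,"ay":0,"az":0,"jaw":0.5},{"tx":0.0001,"ty":0,"tz":0,"ax":0,"ay":0,"az":0,"jaw":0.5},{"tx":0,"ty":0,"tz":0,"ax":0,"ay":0,"az":0,"jaw":0.5},{"tx":0,"ty":0,"tz":0,"ax":0,"ay":0,"az":0,"jaw":0.5},{"tx":0,"ty":0,"tz":0,"ax":0,"ay":0,"az":0,"jaw":0.5}]'
```

```text
time: 22.8
ee_pos: [0.5422, 0.0145, 0.0173]
tcp_rot: [-180.0, 0.2, 97.0]
wrist_force: [1.2, -12.6, 1.1]
opening: 0.0641
grasp_force: 6.5
```

```bash
python3 -m handwheel '[{"tx":0,"ty":0,"tz":0,"ax":0,"ay":0,"az":0,"jaw":0.5},{"tx":0,"ty":0,"tz":0,"ax":0,"ay":0,"az":0,"jaw":0.5},{"tx":0,"ty":0,"tz":0,"ax":0,"ay":0,"az":0,"jaw":0.5},{"tx":0,"ty":0,"tz":0,"ax":0,"ay":0,"az":0,"jaw":0.5},{"tx":-0.0005,"ty":0,"tz":0,"ax":0,"ay":0,"az":0,"jaw":0.5},{"tx":-0.0005,"ty":0,"tz":0,"ax":0,"ay":0,"az":0,"jaw":0.5},{"tx":-0.001,"ty":0,"tz":0,"ax":0,"ay":0,"az":0,"jaw":0.5},{"tx":-0.001,"ty":0,"tz":0,"ax":0,"ay":0,"az":0,"jaw":0.5},{"tx":-0.001,"ty":0,"tz":0,"ax":0,"ay":0,"az":0,"jaw":0.5},{"tx":-0.002,"ty":0,"tz":0,"ax":0,"ay":0,"az":0,"jaw":0.5}]'
python3 -m handwheel '[{"tx":-0.005,"ty":0,"tz":0,"ax":0,"ay":0,"az":0,"jaw":0.5},{"tx":-0.015,"ty":0,"tz":0,"ax":0,"ay":0,"az":0,"jaw":0.5},{"tx":-0.025,"ty":0,"tz":0,"ax":0,"ay":0,"az":0,"jaw":0.5},{"tx":-0.02,"ty":0,"tz":-0.02,"ax":0,"ay":0,"az":0,"jaw":0.5},{"tx":-0.02,"ty":0,"tz":-0.03,"ax":0,"ay":0,"az":0,"jaw":0.5},{"tx":-0.02,"ty":0,"tz":-0.04,"ax":0,"ay":0,"az":0,"jaw":0.5},{"tx":-0.02,"ty":0,"tz":-0.04,"ax":0,"ay":0,"az":0,"jaw":0.5},{"tx":-0.02,"ty":0,"tz":-0.04,"ax":0,"ay":0,"az":0,"jaw":0.5},{"tx":0,"ty":0,"tz":-0.04,"ax":0,"ay":0,"az":0,"jaw":0.5},{"tx":0,"ty":0,"tz":0,"ax":0,"ay":0,"az":0,"jaw":0.5}]'
python3 - <<'E'
from h import *
c=optics.camera("top");np.save("t5.npy",c,allow_pickle=True);A=c["color"][110:240,210:370];save("t5.png",cv2.resize(A,None,fx=5,fy=4.6,interpolation=cv2.INTER_CUBIC))
E
```

```text
time: 24.05
ee_pos: [0.5427, 0.0104, 0.0172]
tcp_rot: [-180.0, -0.0, 97.1]
wrist_force: [-0.4, 0.1, -0.7]
opening: 0.0639
grasp_force: 0.0
time: 25.3
ee_pos: [0.5617, -0.1352, 0.2307]
tcp_rot: [179.7, 0.1, 97.0]
wrist_force: [0.5, -0.1, -0.1]
opening: 0.0641
grasp_force: 0.0
```

View pics/t5.png

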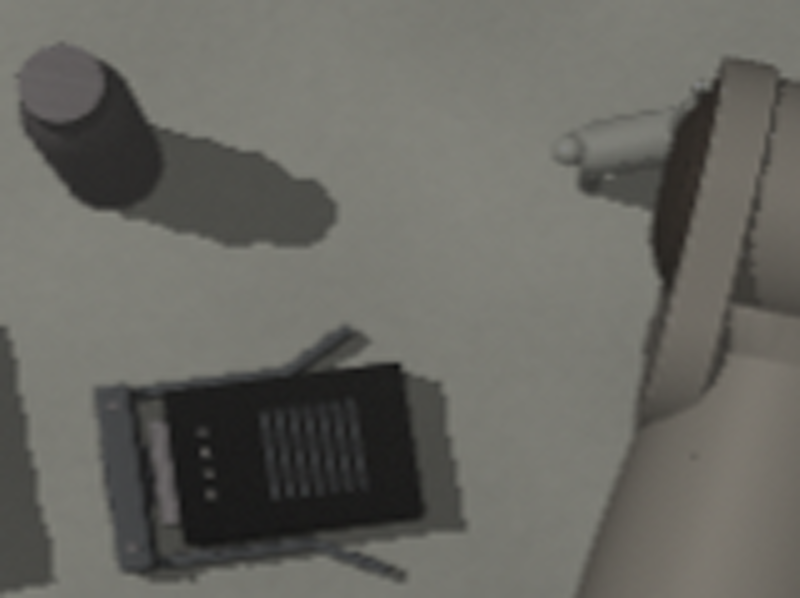

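The router lies flat and straight between the rails, its front edge from (165,395) to (188,545), against the bar at (165,470). The flask and llama stand as before and the arm is clear.

```bash
python3 -c "
from workcell import workorder
print(workorder.job_done())"
```

```text
the job is handed in; nothing more can be done
None
```

The router was toppled onto its feet, slid between the grey cradle's rails and pressed on the contact bar with roughly 10 N (13 N at the wrist, less sliding friction). It was left flat, straight and against the bar with the arm clear, and the job is handed in; no verdict was returned.

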